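Set the vacuum hold-down bleed valve with its crank handle

TASK

Set the bleed valve of the veneer hold-down: pull the loose crank handle up out of its wooden holder, seat it fully down in the socket on the red handwheel, and with it turn the wheel clockwise (seen from above) until it is closed against its stop. Then back the wheel off exactly two full turns anticlockwise and finish there, still gripping the handle in its socket with the wheel at rest: do not let go. Leave the other things on the table alone.

Things in the scene. Friction and masses are not known exactly. Their poses are not given: they have to be found in the camera images.
- handle: loose crank handle, 116 mm long, about 120 g, starts upright in the holder. Origin at the tip of its steel shank (lower end), z along the handle towards the black grip. From the tip: shank 12 mm diameter (end tapered to 7 mm) from 0 to 38 mm, brass collar 32 mm diameter from 38 to 46 mm, round black grip 24 mm diameter from 46 to 116 mm. Lift about 40 mm to clear the holder
- handle_grip (a point): middle of the handle's black grip, on its axis, 81 mm above the shank tip; a good place to grip with the fingers from above (20 to 40 N holds it well)
- holder: fixed round dark-wood holder, 50 mm high, 68 mm over its foot, 40 mm over its rim, with an upright 17 mm hole, 42 mm deep. The handle stands in it with its collar on the rim. Origin at the centre of its underside
- holder_rim (a point): centre of the holder's mouth, 50 mm above the table
- valve: fixed brass valve on a 120 mm square dark steel foot. The stem stands upright at the foot's centre and carries the red handwheel; a pipe leaves along the body's +x, below the wheel. Origin at the centre of the foot's underside
- wheel_axis (a point): point on the upright turning axis of the red handwheel (wheel 140 mm over its rim, rim about 88 mm above the table), at the height of the socket's mouth, 104 mm above the table. Its frame turns with the wheel
- socket (a point): centre of the mouth of the steel socket on the handwheel, 50 mm from the axis, mouth 104 mm above the table. Round upright blind hole 16 mm diameter and 39 mm deep, flared to 22 mm at the mouth; the seated handle has its collar on the mouth, its tip 38 mm below. The handle turns freely in the hole, so the gripper can go round the circle without turning. About 2 mm of play all round
- wheel (a joint): handwheel angle in rad: 0 is closed against the stop, growing anticlockwise seen from above as the valve opens (2 pi a turn, up to 22). Starts between 0.9 and 3.6, stays where it is left. Friction about 0.12 N m, that is 2 to 3 N at the socket; the stop is rigid
- awl: bystander: wooden awl about 135 mm long lying on the table; origin under its middle
- tweezers: bystander: steel tweezers 120 mm long, 7 mm high; origin under their middle
- dish: bystander: white ceramic dish 100 mm across, 24 mm high; origin under its centre
- plaque: bystander: sycamore sample plaque 90 x 130 x 9 mm; origin under its centre
- weight: bystander: brass weight 52 mm across, 50 mm high; origin under its centre
Things that resemble listed ones, but are neither listed nor needed, are in the scene too. Of the things shaped like the handle, the black one is meant. Several things have the shape of the holder; the one meant has the colours described above.

How it is judged:
By the outcome, as a careful person would: the job done as asked, in the order asked, and still so for the second after the job is handed in, while the arm keeps its last pose, push and grip.
It also fails if it takes over 72 s, if anything falls off the work surface, if the arm or the gripper's body presses on something with over 40 N, if the wrist force passes 120 N, or if a joint passes its speed limit or range.

ROBOT

A 7-joint arm with a two-finger parallel gripper is mounted at the origin on the work surface. World frame = base frame: x ahead of the robot, y to its left, z up, the work surface at z = 0. Lengths are in m, angles in rad, forces in N, time in s.
With the tool pointing down it reaches from about 0.35 to 0.9 m from the base axis. Payload 8.1 kg.
Tool frame: the origin (TCP) lies between the finger pads, 19 mm behind the fingertips; this is the grasp point; z points along the fingers, y is the line along which they close (so a half turn about z gives the same grasp; the last joint's range is limited). The gripper opens to 85 mm and grips with 20 to 120 N. Pads are 22 mm wide; open, the fingers measure 114 mm over their backs; the gripper's body (76 mm by 85 mm) begins 54 mm behind the grasp point. The pads swing forward as they close: fully open they stand 13 mm farther back than shut.
Start: joints at [-1.239, 0.434, 0.025, 1.573, -0.012, 1.134, -0.075], TCP at [0.263, 0.567, 0.25] pointing down, gripper open.
Joint ranges: [-2.62, 2.62], [-0.44, 2.09], [-1.27, 1.32], [0.08, 2.57], [-1.32, 4.46], [0.12, 2], [-2.74, 2.74]. Speed limits (rad/s): [2.22, 2.22, 3.01, 3.01, 3.14, 3.14, 3.14].

INTERFACE

Orientations are given as a unit quaternion [x, y, z, w].
In Python, from rig import bot, grab_frame, job gives the robot as it stands. The module is installed in compiled form; this text tells all that it offers.
- The arm moves only by the tool servo_tool, never from a script. Its argument "moves" is a list of rows, each an object with "rotation": the turn, a rotation vector about the world's x, y, z normalised to -1 to 1, where 1 is pi rad, a list of three; "slide": the shift along the world's x, y, z normalised to -1 to 1, where 1 is 20 cm, a list of three; "gripper": the opening, from 0 (shut) to 1 (fully open). A call has exactly 10 rows; each row shifts and turns the commanded pose from where the row before left it; what a row does not reach is not made up. A row lasts 1/10 s, in which the tool goes at most 50 mm and 8.59 degrees, less where a joint would pass 70% of its speed; a pose out of reach is approached as far as the arm can. A call with a number of a shift or a turn outside -1 to 1 is refused whole. A call with a gripper value outside its range is refused whole. The fingers move at their own pace and stop on an object; the grip force is fixed at half the most. Time passes only in rows, so rows that do not move let the fingers close, or fill a call up. It gives the time, the measured TCP pose, the force, the opening and the grip force at its end, in the units of the state.
- bot.read_state(): the state, without advancing time (a new reading comes with each control period).
- grab_frame(name): name is "scene" or "top" or "wrist"; returns a dict with "frame" (480x640x3 uint8, blue, green, red), "depth" (480x640 float32, m along the optical axis (not along the pixel's ray), 0 where there is no reading), "intrinsics" (3x3 intrinsics, pixels), "k1" (the pictures are not rectified: a ray, as slopes to the right and down, at radius r is drawn at 1 + k1 r^2 times it, then the intrinsics apply), "eye" and "attitude" of the camera in the world. Camera axes: x right, y up, looking along -z (the intrinsics and any distortion apply to the point x, -y, -z); pixel columns grow to the right and rows downward; lengths in m; the calibration is good to about 2 mm. A picture is of the moment at which its call begins.
- job.close_job(): hands the job in; it is judged then, once.
The state is a dict: "time_s": time; "qpos": joint angles; "joint_velocities": joint speeds; "effort": joint torques, N m; "tcp_pos": TCP position; "orientation": TCP orientation; "wrist_force": force on the tool from outside, world axes, zero at the start; "ft_torque": the same for the moment, N m; "gripper_width": finger opening in m; "grasp_force": force on a finger pad.
Only numpy, scipy, OpenCV 4.12 (cv2) and the standard library are available. Lean on these libraries where they do the work, as an engineer would, in place of code of your own. Each camera call takes 0.05 s, during which the arm holds its last target. There are 200 camera calls.

## Working session

There is one attempt and no reset: what is moved stays moved. The work goes in short steps, Python scripts to look and compute and a tool call to move; the robot and the scene stay as the last step left them, time stands still between calls to the robot, and variables do not carry over. Pictures are saved under pics/ and viewed, at most 10 in all, crops included, and the job is handed in when it is done.

Besides the shell and the picture viewer there is one more tool, called after "Call:" as name(argument=value, ...) on one line, values as JSON. servo_tool: Moves the arm, as the interface text tells. Scaled input: -1 to 1 covers 20 cm each way for a shift and pi rad each way for a turn. Its arguments: {"type":"object","properties":{"moves":{"type":"array"}},"required":["moves"]}

```bash
mkdir -p pics; cat > h.py <<'E'
import numpy as np, cv2
from scipy.spatial.transform import Rotation as R
from rig import bot, grab_frame, job
def cloud(f):
    """world xyz for every pixel (NaN where no depth)"""
    K=np.array(f["intrinsics"],float); d=f["depth"].astype(float)
    v,u=np.mgrid[:480,:640]
    p=np.stack([u,v],-1).reshape(-1,1,2).astype(float)
    n=cv2.undistortPoints(p,K,np.array([f["k1"],0,0,0],float)).reshape(480,640,2)
    d=np.where(d>0,d,np.nan)
    c=np.stack([n[...,0]*d,-n[...,1]*d,-d],-1)
    a=np.array(f["attitude"],float)
    M=a if a.shape==(3,3) else R.from_quat(a).as_matrix()
    return c@M.T+np.array(f["eye"])
E
python3 - <<'E'
from h import *
for n in ["scene","top"]:
    f=grab_frame(n); cv2.imwrite(f"pics/{n}0.png",f["frame"]); np.savez(f"{n}0.npz",**{k:np.array(v) for k,v in f.items()})
    print(n,f["eye"],f["attitude"],f["k1"],f["intrinsics"])
s=bot.read_state(); print(s)
E
```

```text
scene [1.17940384 0.21332903 0.95662647] [0.16211181 0.24657561 0.78928011 0.53847668] -0.16608274316798302 [[543.65048097   0.         322.38580019]
 [  0.         543.65048097 253.98798303]
 [  0.           0.           1.        ]]
top [0.44889345 0.00777674 1.08833416] [ 0.05738381 -0.06814339 -0.70380927  0.70478088] 0.041484614968643654 [[481.98765852   0.         323.98866688]
 [  0.         481.98765852 236.03286308]
 [  0.           0.           1.        ]]
{'time_s': 0.1, 'qpos': array([-1.23859763,  0.43514818,  0.02498973,  1.57398647, -0.01161195,
        1.1339871 , -0.0751149 ]), 'joint_velocities': array([ 1.32709774e-03, -6.84792283e-04,  9.42334037e-04, -3.27040267e-03,
       -1.21670864e-03,  9.25693776e-05, -9.00497720e-04]), 'effort': array([ 3.34843826e-03, -6.71754742e+01,  1.02820951e+00, -3.16906393e+01,
        1.57113414e-02,  7.06665029e-03, -1.78066483e-05]), 'tcp_pos': array([0.26314314, 0.56645   , 0.24931538]), 'orientation': array([ 2.15741546e-01,  9.76450258e-01, -6.86196377e-04, -8.89520004e-05]), 'wrist_force': array([-0.04472938,  0.06309732, -0.15089381]), 'ft_torque': array([-0.04081385, -0.0203322 , -0.02974593]), 'grasp_force': 0.0, 'gripper_width': 0.085560890531218}
```

View pics/top0.png

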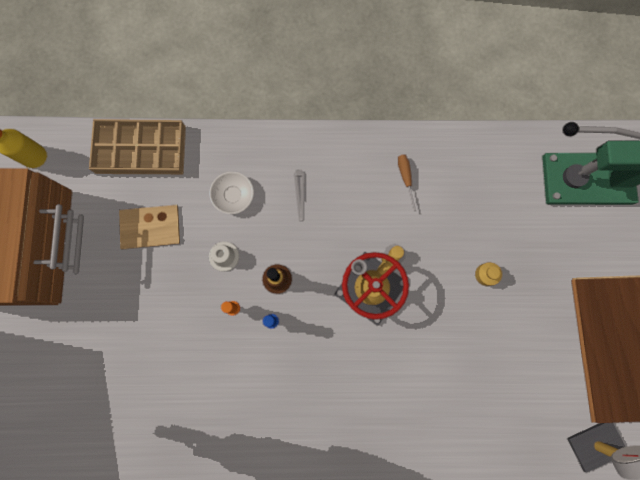

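View pics/scene0.png

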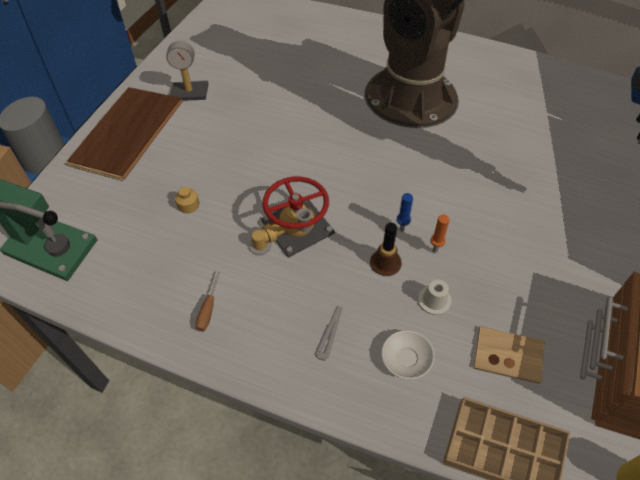

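Top view: the candidates shaped like the handle are black (274,275), blue (270,321) and orange (230,308). The black one matches, and it stands in the dark-wood holder (277,280). The white holder at (223,256) is the wrong colour. The wheel hub is at (376,285) and the socket at about (359,267). Next I'll confirm this in a crop and measure.

```bash
python3 - <<'E'
from h import *
from scipy.optimize import least_squares
def circ(P,r=None):
    m=P.mean(0)
    g=lambda q:np.hypot(P[:,0]-q[0],P[:,1]-q[1])-(q[2] if r is None else r)
    q=least_squares(g,[*m,.02] if r is None else m,loss='soft_l1',f_scale=.002).x
    return q
crops=[]
for n in ["top","scene"]:
    f=dict(np.load(f"{n}0.npz")); P=cloud(f); im=f["frame"].astype(int); b,g,r=im[...,0],im[...,1],im[...,2]
    z=P[...,2]
    red=(r>120)&(g<60)&(b<60)&(z>.07)&(z<.11)&(P[...,0]>.25)
    Q=P[red]; print(n,"red",len(Q),np.nanmedian(Q,0))
    c=np.nanmedian(Q,0)[:2]
    for _ in range(3):
        rr=np.hypot(*(Q[:,:2]-c).T); S=Q[(rr>.055)&(rr<.08)]; q=circ(S[:,:2]); c=q[:2]
    print(" wheel fit",q,"z",np.median(S[:,2]))
    rr=np.hypot(P[...,0]-c[0],P[...,1]-c[1])
    m=(rr>.035)&(rr<.065)&(z>.095)&(z<.112)&(abs(r-b)<30); T=P[m]; print(" socket",len(T),T.mean(0) if len(T) else 0, circ(T[:,:2],.0) if len(T)>5 else 0)
    if n=="top": u,v=277,280
    else: u,v=388,250
    W=np.zeros((480,640),bool); W[v-45:v+35,u-25:u+25]=1
    blk=W&(im.max(-1)<50)&(z>.06); T=P[blk]; print(" black",len(T),T.mean(0),T.min(0),T.max(0))
    if len(T)>8:
        print(" black top z", np.percentile(T[:,2],[5,50,95]))
        for lo,hi in ((.06,.08),(.08,.1),(.1,.118),(.118,.14)):
            k=T[(T[:,2]>lo)&(T[:,2]<hi)]
            if len(k)>5: print("  slice",lo,len(k),k.mean(0),circ(k[:,:2],.012))
    # holder foot/rim
    ww=W&(z>.012)&(z<.055)&~blk; T=P[ww]; print(" holder pts",len(T),T.mean(0)); 
    k=W&(z>.04)&(z<.07); print(" collar/rim",k.sum(),P[k].mean(0))
    x0,y0=(225,240) if n=="top" else (340,170)
    crops.append(cv2.resize(f["frame"][y0:y0+110,x0-(25 if n=="top" else 110):x0+(175 if n=="top" else 90)],None,fx=2.7,fy=2.7,interpolation=cv2.INTER_CUBIC))
cv2.imwrite("pics/crop0.png",np.vstack(crops)); print(crops[0].shape)
E
```

```text
top red 1083 [ 0.51743331 -0.11837277  0.09324934]
 wheel fit [ 0.52583911 -0.11147911  0.06340725] z 0.0932155663830847
 socket 127 [ 0.56216581 -0.07916966  0.10240746] [ 0.56290278 -0.07973043]
 black 120 [0.54454056 0.09545792 0.12135441] [0.53425996 0.08677015 0.07351505] [0.55685849 0.10679855 0.13146253]
 black top z [0.08484795 0.12648974 0.13061058]
  slice 0.08 7 [0.53876979 0.08981128 0.09196289] [0.54621353 0.09852858]
  slice 0.1 9 [0.53947634 0.09039003 0.10644327] [0.54592224 0.09879113]
  slice 0.118 99 [0.54551354 0.09669397 0.1271278 ] [0.54310826 0.10422536]
 holder pts 198 [0.536543   0.0923318  0.03862269]
 collar/rim 165 [0.53830293 0.09375407 0.05170002]
scene red 636 [ 0.52871315 -0.11419507  0.09087468]
 wheel fit [ 0.52733575 -0.11168571  0.06343925] z 0.09093295122334633
 socket 109 [ 0.56325481 -0.07895584  0.10045114] [ 0.56183258 -0.07929395]
 black 278 [0.55446982 0.09753776 0.10300021] [0.53802752 0.08611182 0.06001493] [0.56207981 0.1079488  0.12807591]
 black top z [0.06732527 0.10768358 0.12638958]
  slice 0.06 50 [0.55664478 0.09749867 0.07000887] [0.54644127 0.09679827]
  slice 0.08 64 [0.55708811 0.09793493 0.08945228] [0.54699612 0.09692852]
  slice 0.1 64 [0.55675702 0.098308   0.1093399 ] [0.54679717 0.09676917]
  slice 0.118 100 [0.55024283 0.09681015 0.12410916] [0.54517957 0.09992805]
 holder pts 494 [0.53553027 0.10054182 0.03687903]
 collar/rim 369 [0.52117531 0.1008189  0.05147412]
(297, 540, 3)
```

View pics/crop0.png

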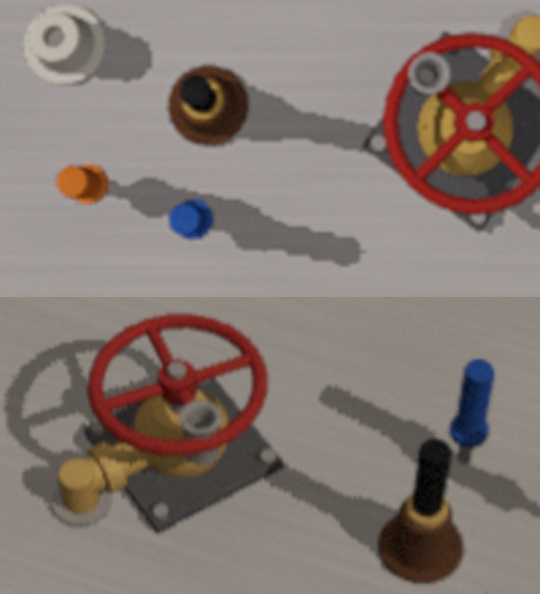

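The crop confirms it: the black-grip handle with a brass collar stands in the dark-wood holder, well apart from the blue and orange look-alikes and the white holder. The handle axis is at about (0.546, 0.098), the wheel axis at about (0.5265, -0.1115) and the socket at about (0.5625, -0.0792).

Call:
servo_tool(moves=[{"rotation": [0,0,0],"slide": [0.08,-0.16,0],"gripper": 1},{"rotation": [0,0,0],"slide": [0.08,-0.16,0],"gripper": 1},{"rotation": [0,0,0],"slide": [0.08,-0.16,0],"gripper": 1},{"rotation": [0,0,0],"slide": [0.08,-0.16,0],"gripper": 1},{"rotation": [0,0,0],"slide": [0.08,-0.16,0],"gripper": 1},{"rotation": [0,0,0],"slide": [0.08,-0.16,0],"gripper": 1},{"rotation": [0,0,0],"slide": [0.08,-0.16,0],"gripper": 1},{"rotation": [0,0,0],"slide": [0.08,-0.16,0],"gripper": 1},{"rotation": [0,0,0],"slide": [0.08,-0.16,0],"gripper": 1},{"rotation": [0,0,0],"slide": [0.08,-0.16,0],"gripper": 1}])

```text
time_s: 1.1
tcp_pos: [0.4235, 0.2453, 0.2498]
orientation: [0.216, 0.976, -0.0, -0.0]
wrist_force: [0.9, 0.7, 0.8]
gripper_width: 0.0852
grasp_force: 0.0
```

Call:
servo_tool(moves=[{"rotation": [0,0,0],"slide": [0.103,-0.124,0],"gripper": 1},{"rotation": [0,0,0],"slide": [0.103,-0.124,0],"gripper": 1},{"rotation": [0,0,0],"slide": [0.103,-0.124,0],"gripper": 1},{"rotation": [0,0,0],"slide": [0.103,-0.124,0],"gripper": 1},{"rotation": [0,0,0],"slide": [0.103,-0.124,0],"gripper": 1},{"rotation": [0,0,0],"slide": [0.1,-0.124,0],"gripper": 1},{"rotation": [0,0,0],"slide": [0,0,-0.05],"gripper": 1},{"rotation": [0,0,0],"slide": [0,0,-0.05],"gripper": 1},{"rotation": [0,0,0],"slide": [0,0,0],"gripper": 1},{"rotation": [0,0,0],"slide": [0,0,0],"gripper": 1}])

```text
time_s: 2.1
tcp_pos: [0.5454, 0.0992, 0.2296]
orientation: [0.215, 0.977, -0.0, -0.001]
wrist_force: [-0.2, -0.3, -1.1]
gripper_width: 0.0856
grasp_force: 0.0
```

```bash
python3 - <<'E'
from h import *
f=grab_frame("wrist"); cv2.imwrite("pics/w1.png",f["frame"]); np.savez("w1.npz",**{k:np.array(v) for k,v in f.items()})
P=cloud(f); im=f["frame"]
z=P[...,2]
s=bot.read_state(); print(s["tcp_pos"],s["orientation"],f["eye"])
t=s["tcp_pos"]
near=np.hypot(P[...,0]-.546,P[...,1]-.098)<.04
for lo,hi in ((.06,.08),(.08,.1),(.1,.122),(.122,.135)):
    k=near&(z>lo)&(z<hi)&(im.max(-1)<60); v,u=np.nonzero(k); print(lo,k.sum(),P[k].mean(0) if k.any() else 0,u.mean() if k.any() else 0,v.mean() if k.any() else 0)
E
```

```text
[0.54579054 0.0990864  0.2300452 ] [ 2.14880054e-01  9.76640415e-01  9.47362056e-05 -2.31699141e-04] [0.46805493 0.13555971 0.35239958]
0.06 5 [0.53538115 0.10161584 0.06949594] 318.0 211.2
0.08 0 0 0 0
0.1 1 [0.5348539  0.09972045 0.10870744] 315.0 225.0
0.122 0 0 0 0
```

View pics/w1.png

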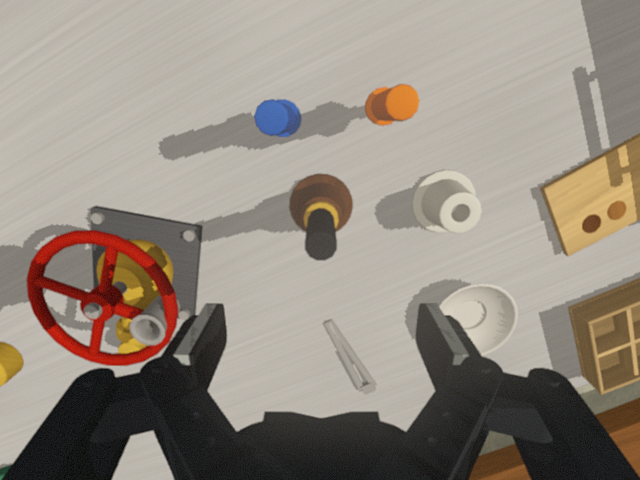

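The wrist view shows the black grip at about (320,240) in the dark-wood holder, centred between the pads (222 and 430). I'll check the cross-axis offset with numbers.

```bash
python3 - <<'E'
from h import *
f=dict(np.load("w1.npz")); P=cloud(f); im=f["frame"].astype(int)
W=np.zeros((480,640),bool); W[205:270,295:345]=1
k=W&(im.max(-1)<70); v,u=np.nonzero(k); print(k.sum(),u.mean(),v.min(),v.max()); Q=P[k]; print(np.isnan(Q).sum(), np.nanpercentile(Q,[5,25,50,75,95],axis=0))
top=Q[Q[:,2]>np.nanmax(Q[:,2])-.008]; print("top",len(top),np.nanmean(top,0),(top.max(0)+top.min(0))/2)
# projected axis hypothesis
M=R.from_quat(f["attitude"]).as_matrix() if f["attitude"].shape==(4,) else f["attitude"]
def proj(p):
    c=M.T@(np.array(p)-f["eye"]); x=np.array([c[0],-c[1]])/-c[2]; x=x*(1+f["k1"]*(x@x)); return f["intrinsics"][:2,:2]@x+f["intrinsics"][:2,2]
for p in [(.546,.098,.128),(.546,.098,.058),(.55,.1,.128),(.5265,-.1115,.09)]: print(p,proj(p))
E
```

```text
505 319.3425742574257 209 258
9 [[0.53465787 0.09304773 0.06859408]
 [0.53510396 0.09778642 0.08485121]
 [0.5361362  0.10257121 0.10185139]
 [0.53879374 0.10667501 0.11558873]
 [0.54462778 0.10990221 0.1256248 ]]
top 78 [0.53896007 0.09883968 0.12435735] [0.54376043 0.09979261 0.12441574]
(0.546, 0.098, 0.128) [319.01345822 247.63334054]
(0.546, 0.098, 0.058) [319.44233059 219.82754524]
(0.55, 0.1, 0.128) [323.91808137 251.28800314]
(0.5265, -0.1115, 0.09) [100.69521335 304.49025451]
```

Call:
servo_tool(moves=[{"rotation": [0,0,0],"slide": [0,-0.003,-0.1],"gripper": 1},{"rotation": [0,0,0],"slide": [0,0,-0.1],"gripper": 1},{"rotation": [0,0,0],"slide": [0,0,-0.1],"gripper": 1},{"rotation": [0,0,0],"slide": [0,0,-0.1],"gripper": 1},{"rotation": [0,0,0],"slide": [0,0,-0.1],"gripper": 1},{"rotation": [0,0,0],"slide": [0,0,-0.1],"gripper": 1},{"rotation": [0,0,0],"slide": [0,0,-0.075],"gripper": 1},{"rotation": [0,0,0],"slide": [0,0,0],"gripper": 1},{"rotation": [0,0,0],"slide": [0,0,0],"gripper": 0.5},{"rotation": [0,0,0],"slide": [0,0,0],"gripper": 0.2}])

```text
time_s: 3.15
tcp_pos: [0.547, 0.0979, 0.0961]
orientation: [0.216, 0.976, 0.0, 0.001]
wrist_force: [0.4, -0.0, 0.5]
gripper_width: 0.0592
grasp_force: 0.0
```

Call:
servo_tool(moves=[{"rotation": [0,0,0],"slide": [0,0,0],"gripper": 0},{"rotation": [0,0,0],"slide": [0,0,0],"gripper": 0},{"rotation": [0,0,0],"slide": [0,0,0],"gripper": 0},{"rotation": [0,0,0],"slide": [0,0,0],"gripper": 0},{"rotation": [0,0,0],"slide": [0,0,0],"gripper": 0},{"rotation": [0,0,0],"slide": [0,0,0],"gripper": 0},{"rotation": [0,0,0],"slide": [0,0,0],"gripper": 0},{"rotation": [0,0,0],"slide": [0,0,0],"gripper": 0},{"rotation": [0,0,0],"slide": [0,0,0],"gripper": 0},{"rotation": [0,0,0],"slide": [0,0,0],"gripper": 0}])

```text
time_s: 4.15
tcp_pos: [0.5467, 0.0976, 0.0957]
orientation: [0.216, 0.976, 0.0, 0.0]
wrist_force: [-0.8, -0.2, 6.3]
gripper_width: 0.0224
grasp_force: 58.3
```

Call:
servo_tool(moves=[{"rotation": [0,0,0],"slide": [0,0,0.05],"gripper": 0},{"rotation": [0,0,0],"slide": [0,0,0.1],"gripper": 0},{"rotation": [0,0,0],"slide": [0,0,0.1],"gripper": 0},{"rotation": [0,0,0],"slide": [0,0,0.1],"gripper": 0},{"rotation": [0,0,0],"slide": [0,0,0.1],"gripper": 0},{"rotation": [0,0,0],"slide": [0,0,0.1],"gripper": 0},{"rotation": [0,0,0],"slide": [0,0,0.05],"gripper": 0},{"rotation": [0,0,0],"slide": [0,0,0],"gripper": 0},{"rotation": [0,0,0],"slide": [0.01,-0.1,0],"gripper": 0},{"rotation": [0,0,0],"slide": [0.01,-0.15,0],"gripper": 0}])

```text
time_s: 5.15
tcp_pos: [0.5497, 0.049, 0.2139]
orientation: [0.214, 0.977, 0.0, -0.001]
wrist_force: [0.6, -0.1, -0.8]
gripper_width: 0.0228
grasp_force: 58.8
```

Call:
servo_tool(moves=[{"rotation": [0,0,0],"slide": [0.015,-0.15,0],"gripper": 0},{"rotation": [0,0,0],"slide": [0.015,-0.15,0],"gripper": 0},{"rotation": [0,0,0],"slide": [0.015,-0.15,0],"gripper": 0},{"rotation": [0,0,0],"slide": [0.015,-0.15,0],"gripper": 0},{"rotation": [0,0,0],"slide": [0,-0.03,0],"gripper": 0},{"rotation": [0,0,0],"slide": [0,0,0],"gripper": 0},{"rotation": [0,0,0],"slide": [0,0,0],"gripper": 0},{"rotation": [0,0,0],"slide": [0,0,0],"gripper": 0},{"rotation": [0,0,0],"slide": [0,0,0],"gripper": 0},{"rotation": [0,0,0],"slide": [0,0,0],"gripper": 0}])

```text
time_s: 6.15
tcp_pos: [0.5624, -0.0777, 0.215]
orientation: [0.215, 0.977, 0.0, 0.0]
wrist_force: [-0.7, -0.6, -1.1]
gripper_width: 0.0225
grasp_force: 58.9
```

```bash
python3 - <<'E'
from h import *
a=[]
for n in ["wrist","scene"]:
    f=grab_frame(n); np.savez(n+"2.npz",**{k:np.array(v) for k,v in f.items()}); a.append(f["frame"])
s=bot.read_state(); print(s["tcp_pos"],s["orientation"],s["gripper_width"],s["wrist_force"])
cv2.imwrite("pics/p2.png",np.hstack([cv2.resize(a[0],(400,300)),cv2.resize(a[1][120:300,200:440],(400,300))]))
E
```

```text
[ 0.56234159 -0.07810143  0.21506145] [2.15407875e-01 9.76524163e-01 7.36466074e-05 3.99319261e-05] 0.023004470256137482 [-0.26795084 -0.47879469 -0.96760606]
```

View pics/p2.png

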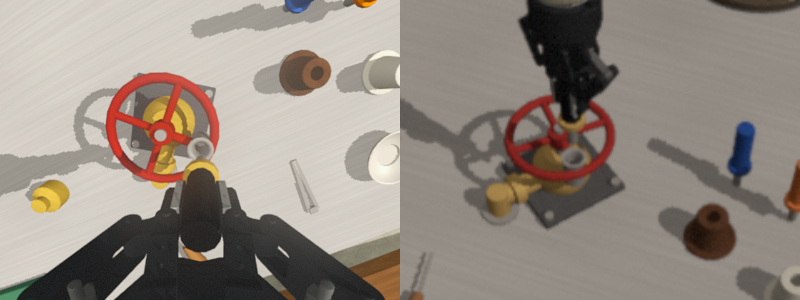

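The holder is empty and the handle hangs upright just above the socket. The shank tip is at about (568,135) and the socket mouth at about (573,158) in the right panel. I'll measure the offset between them.

```bash
python3 - <<'E'
from h import *
from scipy.optimize import least_squares
t=np.array([.5623,-.0781])
for n in ["scene","wrist"]:
    f=dict(np.load(n+"2.npz")); P=cloud(f); z=P[...,2]; im=f["frame"].astype(int); e=f["eye"]
    rr=np.hypot(P[...,0]-t[0],P[...,1]-t[1])
    def fit(k,r):
        Q=P[k]; g=lambda q:np.hypot(Q[:,0]-q[0],Q[:,1]-q[1])-r
        # start behind surface
        d=(Q.mean(0)-e)[:2]; d/=np.linalg.norm(d)
        return len(Q),least_squares(g,Q.mean(0)[:2]+d*r,loss='soft_l1',f_scale=.001).x
    for nm,lo,hi,r,R0 in (("shank",.138,.166,.006,.02),("collar",.170,.177,.016,.03),("grip",.18,.195,.012,.03)):
        k=(rr<R0)&(z>lo)&(z<hi)
        if k.sum()>5: print(n,nm,fit(k,r))
    gray=(im.max(-1)-im.min(-1)<35)
    k=(rr<.03)&(z>.096)&(z<.112)&gray; Q=P[k]; print(n,"socket",k.sum(),Q.mean(0),(Q.max(0)+Q.min(0))/2)
    g=lambda q:np.hypot(Q[:,0]-q[0],Q[:,1]-q[1])-q[2]
    print("   ringfit",least_squares(g,[*Q.mean(0)[:2],.012]).x)
    red=(im[...,2]>100)&(im[...,1]<60)&(im[...,0]<60)&(z>.08)&(z<.1); Q=P[red]; c=np.array([.5265,-.1115])
    for _ in range(4):
        q=np.hypot(*(Q[:,:2]-c).T); S=Q[(q>.053)&(q<.075)]
        q=least_squares(lambda q:np.hypot(S[:,0]-q[0],S[:,1]-q[1])-q[2],[*c,.063],loss='soft_l1',f_scale=.002).x; c=q[:2]
    print("   wheel",q)
E
```

```text
scene shank (35, array([ 0.56365235, -0.07921963]))
scene collar (76, array([ 0.56119484, -0.079547  ]))
scene grip (46, array([ 0.56228813, -0.07906984]))
scene socket 115 [ 0.56251584 -0.07946607  0.10042581] [ 0.56375897 -0.07957937  0.1008473 ]
   ringfit [ 0.5644104  -0.07849306  0.01266854]
   wheel [ 0.52909934 -0.11212733  0.06315401]
wrist shank (44, array([ 0.56204353, -0.07681319]))
wrist collar (903, array([ 0.56385456, -0.07770742]))
wrist grip (595, array([ 0.56210023, -0.07701123]))
wrist socket 795 [ 0.5600013  -0.07683859  0.10171997] [ 0.56121307 -0.07732846  0.10044366]
   ringfit [ 0.5608239  -0.07702307  0.01219571]
   wheel [ 0.52434616 -0.11288455  0.06006232]
```

The shank sits over the socket to within about 1 mm in both cameras, so I'll descend.

Call:
servo_tool(moves=[{"rotation": [0,0,0],"slide": [0,0,-0.05],"gripper": 0},{"rotation": [0,0,0],"slide": [0,0,-0.05],"gripper": 0},{"rotation": [0,0,0],"slide": [0,0,-0.025],"gripper": 0},{"rotation": [0,0,0],"slide": [0,0,-0.025],"gripper": 0},{"rotation": [0,0,0],"slide": [0,0,-0.025],"gripper": 0},{"rotation": [0,0,0],"slide": [0,0,-0.025],"gripper": 0},{"rotation": [0,0,0],"slide": [0,0,-0.025],"gripper": 0},{"rotation": [0,0,0],"slide": [0,0,-0.025],"gripper": 0},{"rotation": [0,0,0],"slide": [0,0,-0.02],"gripper": 0},{"rotation": [0,0,0],"slide": [0,0,0],"gripper": 0}])

```text
time_s: 7.25
tcp_pos: [0.562, -0.0785, 0.1604]
orientation: [0.216, 0.976, -0.0, -0.0]
wrist_force: [-0.3, -0.2, -1.7]
gripper_width: 0.0226
grasp_force: 58.9
```

Call:
servo_tool(moves=[{"rotation": [0,0,0],"slide": [0,0,-0.015],"gripper": 0},{"rotation": [0,0,0],"slide": [0,0,-0.015],"gripper": 0},{"rotation": [0,0,0],"slide": [0,0,-0.01],"gripper": 0},{"rotation": [0,0,0],"slide": [0,0,-0.008],"gripper": 0},{"rotation": [0,0,0],"slide": [0,0,-0.005],"gripper": 0},{"rotation": [0,0,0],"slide": [0,0,0],"gripper": 0},{"rotation": [0,0,0],"slide": [0,0,0],"gripper": 0},{"rotation": [0,0,0],"slide": [0,0,0],"gripper": 0},{"rotation": [0,0,0],"slide": [0,0,0],"gripper": 0},{"rotation": [0,0,0],"slide": [0,0,0],"gripper": 0}])

```text
time_s: 8.25
tcp_pos: [0.5623, -0.0786, 0.1505]
orientation: [0.216, 0.976, 0.0, 0.0]
wrist_force: [0.4, -0.0, -2.1]
gripper_width: 0.0227
grasp_force: 59.0
```

Call:
servo_tool(moves=[{"rotation": [0,0,0],"slide": [0,0,-0.003],"gripper": 0},{"rotation": [0,0,0],"slide": [0,0,-0.003],"gripper": 0},{"rotation": [0,0,0],"slide": [0,0,-0.002],"gripper": 0},{"rotation": [0,0,0],"slide": [0,0,0],"gripper": 0},{"rotation": [0,0,0],"slide": [0,0,0],"gripper": 0},{"rotation": [0,0,0],"slide": [0,0,0],"gripper": 0},{"rotation": [0,0,0],"slide": [0,0,0],"gripper": 0},{"rotation": [0,0,0],"slide": [0,0,0],"gripper": 0},{"rotation": [0,0,0],"slide": [0,0,0],"gripper": 0},{"rotation": [0,0,0],"slide": [0,0,0],"gripper": 0}])

```text
time_s: 9.25
tcp_pos: [0.5626, -0.0787, 0.1502]
orientation: [0.216, 0.976, 0.0, 0.001]
wrist_force: [-4.3, 1.2, 13.5]
gripper_width: 0.0225
grasp_force: 60.6
```

Contact came at z = 0.150 with 13 N, as expected for the collar on the mouth, so the handle is seated. Next I'll work out the arc rows, clockwise first. The first 45° are safe from the stop.

```bash
cat > arc.py <<'E'
import sys,numpy as np
# arc.py x y a1 step [cx cy r]: rows from (x,y) towards angle a1 (deg, unwrapped from start angle), slide units
x,y,a1,step=map(float,sys.argv[1:5]); cx,cy,r=map(float,sys.argv[5:8]) if len(sys.argv)>5 else (.5265,-.1117,.05)
a0=np.degrees(np.arctan2(y-cy,x-cx)); print("a0",a0,"r",np.hypot(x-cx,y-cy))
n=int(round(abs(a1-a0)/step)); p=np.array([x,y])
for a in np.linspace(a0,a1,n+1)[1:]:
    q=np.array([cx,cy])+r*np.array([np.cos(np.radians(a)),np.sin(np.radians(a))])
    d=np.round((q-p)/.2,3); p=p+d*.2; print(round(a,1),d.tolist(),np.round(p,4))
E
python3 arc.py .5625 -.0785 -2.5 4.5; echo; python3 arc.py .5765 -.1139 -62 2.333
```

```text
a0 42.68293761412864 r 0.04897182863647223
38.2 [0.017, -0.012] [ 0.5659 -0.0809]
33.6 [0.011, -0.015] [ 0.5681 -0.0839]
29.1 [0.01, -0.017] [ 0.5701 -0.0873]
24.6 [0.009, -0.018] [ 0.5719 -0.0909]
20.1 [0.008, -0.018] [ 0.5735 -0.0945]
15.6 [0.006, -0.019] [ 0.5747 -0.0983]
11.1 [0.004, -0.019] [ 0.5755 -0.1021]
6.5 [0.003, -0.02] [ 0.5761 -0.1061]
2.0 [0.002, -0.019] [ 0.5765 -0.1099]
-2.5 [-0.0, -0.02] [ 0.5765 -0.1139]

a0 -2.519389291206274 r 0.050048376597048624
-4.9 [-0.001, -0.01] [ 0.5763 -0.1159]
-7.3 [-0.001, -0.011] [ 0.5761 -0.1181]
-9.7 [-0.002, -0.01] [ 0.5757 -0.1201]
-12.0 [-0.001, -0.01] [ 0.5755 -0.1221]
-14.4 [-0.003, -0.01] [ 0.5749 -0.1241]
-16.8 [-0.003, -0.01] [ 0.5743 -0.1261]
-19.2 [-0.003, -0.01] [ 0.5737 -0.1281]
-21.6 [-0.003, -0.01] [ 0.5731 -0.1301]
-23.9 [-0.004, -0.009] [ 0.5723 -0.1319]
-26.3 [-0.005, -0.01] [ 0.5713 -0.1339]
-28.7 [-0.005, -0.009] [ 0.5703 -0.1357]
-31.1 [-0.005, -0.009] [ 0.5693 -0.1375]
-33.4 [-0.005, -0.009] [ 0.5683 -0.1393]
-35.8 [-0.006, -0.008] [ 0.5671 -0.1409]
-38.2 [-0.007, -0.009] [ 0.5657 -0.1427]
-40.6 [-0.006, -0.008] [ 0.5645 -0.1443]
-43.0 [-0.007, -0.007] [ 0.5631 -0.1457]
-45.3 [-0.007, -0.008] [ 0.5617 -0.1473]
-47.7 [-0.008, -0.007] [ 0.5601 -0.1487]
-50.1 [-0.008, -0.007] [ 0.5585 -0.1501]
-52.5 [-0.008, -0.006] [ 0.5569 -0.1513]
-54.9 [-0.008, -0.006] [ 0.5553 -0.1525]
-57.2 [-0.009, -0.006] [ 0.5535 -0.1537]
-59.6 [-0.009, -0.006] [ 0.5517 -0.1549]
-62.0 [-0.009, -0.005] [ 0.5499 -0.1559]
```

Call:
servo_tool(moves=[{"rotation": [0,0,0],"slide": [0.017,-0.012,0.003],"gripper": 0},{"rotation": [0,0,0],"slide": [0.011,-0.015,0],"gripper": 0},{"rotation": [0,0,0],"slide": [0.01,-0.017,0],"gripper": 0},{"rotation": [0,0,0],"slide": [0.009,-0.018,0],"gripper": 0},{"rotation": [0,0,0],"slide": [0.008,-0.018,0],"gripper": 0},{"rotation": [0,0,0],"slide": [0.006,-0.019,0],"gripper": 0},{"rotation": [0,0,0],"slide": [0.004,-0.019,0],"gripper": 0},{"rotation": [0,0,0],"slide": [0.003,-0.02,0],"gripper": 0},{"rotation": [0,0,0],"slide": [0.002,-0.019,0],"gripper": 0},{"rotation": [0,0,0],"slide": [0,-0.02,0],"gripper": 0}])

```text
time_s: 10.25
tcp_pos: [0.5761, -0.1129, 0.1503]
orientation: [0.215, 0.977, 0.001, -0.0]
wrist_force: [-4.7, 5.4, 10.6]
gripper_width: 0.0227
grasp_force: 60.1
```

Call:
servo_tool(moves=[{"rotation": [0,0,0],"slide": [-0.003,-0.01,0.002],"gripper": 0},{"rotation": [0,0,0],"slide": [-0.001,-0.011,0],"gripper": 0},{"rotation": [0,0,0],"slide": [-0.002,-0.01,0],"gripper": 0},{"rotation": [0,0,0],"slide": [0,0,0],"gripper": 0},{"rotation": [0,0,0],"slide": [0,0,0],"gripper": 0},{"rotation": [0,0,0],"slide": [0,0,0],"gripper": 0},{"rotation": [0,0,0],"slide": [0,0,0],"gripper": 0},{"rotation": [0,0,0],"slide": [0,0,0],"gripper": 0},{"rotation": [0,0,0],"slide": [0,0,0],"gripper": 0},{"rotation": [0,0,0],"slide": [0,0,0],"gripper": 0}])

```text
time_s: 11.25
tcp_pos: [0.5752, -0.1196, 0.1503]
orientation: [0.216, 0.976, 0.0, 0.0]
wrist_force: [-1.8, 2.9, 6.3]
gripper_width: 0.0228
grasp_force: 59.5
```

Call:
servo_tool(moves=[{"rotation": [0,0,0],"slide": [-0.001,-0.01,0],"gripper": 0},{"rotation": [0,0,0],"slide": [-0.003,-0.01,0],"gripper": 0},{"rotation": [0,0,0],"slide": [-0.003,-0.01,0],"gripper": 0},{"rotation": [0,0,0],"slide": [0,0,0],"gripper": 0},{"rotation": [0,0,0],"slide": [0,0,0],"gripper": 0},{"rotation": [0,0,0],"slide": [0,0,0],"gripper": 0},{"rotation": [0,0,0],"slide": [0,0,0],"gripper": 0},{"rotation": [0,0,0],"slide": [0,0,0],"gripper": 0},{"rotation": [0,0,0],"slide": [0,0,0],"gripper": 0},{"rotation": [0,0,0],"slide": [0,0,0],"gripper": 0}])

```text
time_s: 12.25
tcp_pos: [0.574, -0.1256, 0.1503]
orientation: [0.216, 0.976, 0.0, 0.0]
wrist_force: [-1.3, 2.2, 5.6]
gripper_width: 0.0229
grasp_force: 59.6
```

Call:
servo_tool(moves=[{"rotation": [0,0,0],"slide": [-0.003,-0.01,0],"gripper": 0},{"rotation": [0,0,0],"slide": [-0.003,-0.01,0],"gripper": 0},{"rotation": [0,0,0],"slide": [-0.004,-0.009,0],"gripper": 0},{"rotation": [0,0,0],"slide": [0,0,0],"gripper": 0},{"rotation": [0,0,0],"slide": [0,0,0],"gripper": 0},{"rotation": [0,0,0],"slide": [0,0,0],"gripper": 0},{"rotation": [0,0,0],"slide": [0,0,0],"gripper": 0},{"rotation": [0,0,0],"slide": [0,0,0],"gripper": 0},{"rotation": [0,0,0],"slide": [0,0,0],"gripper": 0},{"rotation": [0,0,0],"slide": [0,0,0],"gripper": 0}])

```text
time_s: 13.25
tcp_pos: [0.5721, -0.1313, 0.1503]
orientation: [0.215, 0.977, 0.0, 0.0]
wrist_force: [-0.7, 2.7, 5.6]
gripper_width: 0.0229
grasp_force: 59.6
```

Call:
servo_tool(moves=[{"rotation": [0,0,0],"slide": [-0.005,-0.01,0],"gripper": 0},{"rotation": [0,0,0],"slide": [-0.005,-0.009,0],"gripper": 0},{"rotation": [0,0,0],"slide": [-0.005,-0.009,0],"gripper": 0},{"rotation": [0,0,0],"slide": [0,0,0],"gripper": 0},{"rotation": [0,0,0],"slide": [0,0,0],"gripper": 0},{"rotation": [0,0,0],"slide": [0,0,0],"gripper": 0},{"rotation": [0,0,0],"slide": [0,0,0],"gripper": 0},{"rotation": [0,0,0],"slide": [0,0,0],"gripper": 0},{"rotation": [0,0,0],"slide": [0,0,0],"gripper": 0},{"rotation": [0,0,0],"slide": [0,0,0],"gripper": 0}])

```text
time_s: 14.25
tcp_pos: [0.5691, -0.1372, 0.1503]
orientation: [0.216, 0.976, 0.0, 0.0]
wrist_force: [-0.7, 2.5, 6.4]
gripper_width: 0.0231
grasp_force: 59.6
```

Call:
servo_tool(moves=[{"rotation": [0,0,0],"slide": [-0.005,-0.009,0],"gripper": 0},{"rotation": [0,0,0],"slide": [-0.006,-0.008,0],"gripper": 0},{"rotation": [0,0,0],"slide": [-0.007,-0.009,0],"gripper": 0},{"rotation": [0,0,0],"slide": [0,0,0],"gripper": 0},{"rotation": [0,0,0],"slide": [0,0,0],"gripper": 0},{"rotation": [0,0,0],"slide": [0,0,0],"gripper": 0},{"rotation": [0,0,0],"slide": [0,0,0],"gripper": 0},{"rotation": [0,0,0],"slide": [0,0,0],"gripper": 0},{"rotation": [0,0,0],"slide": [0,0,0],"gripper": 0},{"rotation": [0,0,0],"slide": [0,0,0],"gripper": 0}])

```text
time_s: 15.25
tcp_pos: [0.5655, -0.1426, 0.1502]
orientation: [0.216, 0.976, 0.0, 0.001]
wrist_force: [0.2, 4.2, 7.0]
gripper_width: 0.0229
grasp_force: 59.6
```

Call:
servo_tool(moves=[{"rotation": [0,0,0],"slide": [-0.006,-0.008,0],"gripper": 0},{"rotation": [0,0,0],"slide": [-0.007,-0.007,0],"gripper": 0},{"rotation": [0,0,0],"slide": [-0.007,-0.008,0],"gripper": 0},{"rotation": [0,0,0],"slide": [0,0,0],"gripper": 0},{"rotation": [0,0,0],"slide": [0,0,0],"gripper": 0},{"rotation": [0,0,0],"slide": [0,0,0],"gripper": 0},{"rotation": [0,0,0],"slide": [0,0,0],"gripper": 0},{"rotation": [0,0,0],"slide": [0,0,0],"gripper": 0},{"rotation": [0,0,0],"slide": [0,0,0],"gripper": 0},{"rotation": [0,0,0],"slide": [0,0,0],"gripper": 0}])

```text
time_s: 16.25
tcp_pos: [0.5643, -0.1439, 0.1505]
orientation: [0.214, 0.977, 0.002, 0.002]
wrist_force: [8.9, 10.8, 0.2]
gripper_width: 0.0226
grasp_force: 60.6
```

The tool stalled with about 14 N tangential, 1.45 rad from the start, so this is probably the stop. I'll press a little more to confirm.

Call:
servo_tool(moves=[{"rotation": [0,0,0],"slide": [-0.007,-0.007,0],"gripper": 0},{"rotation": [0,0,0],"slide": [-0.007,-0.007,0],"gripper": 0},{"rotation": [0,0,0],"slide": [0,0,0],"gripper": 0},{"rotation": [0,0,0],"slide": [0,0,0],"gripper": 0},{"rotation": [0,0,0],"slide": [0,0,0],"gripper": 0},{"rotation": [0,0,0],"slide": [0,0,0],"gripper": 0},{"rotation": [0,0,0],"slide": [0,0,0],"gripper": 0},{"rotation": [0,0,0],"slide": [0,0,0],"gripper": 0},{"rotation": [0,0,0],"slide": [0,0,0],"gripper": 0},{"rotation": [0,0,0],"slide": [0,0,0],"gripper": 0}])

```text
time_s: 17.25
tcp_pos: [0.5634, -0.1443, 0.1506]
orientation: [0.213, 0.977, 0.003, 0.004]
wrist_force: [13.6, 16.5, -3.7]
gripper_width: 0.0228
grasp_force: 62.0
```

```bash
python3 - <<'E'
from h import *
a=[]
for n in ["wrist","scene","top"]:
    f=grab_frame(n); np.savez(n+"3.npz",**{k:np.array(v) for k,v in f.items()}); a.append(f["frame"])
s=bot.read_state(); print(s["time_s"],s["tcp_pos"],s["orientation"],s["gripper_width"],s["wrist_force"],s["ft_torque"])
cv2.imwrite("pics/p3.png",np.vstack([np.hstack([cv2.resize(a[0],(400,300)),cv2.resize(a[1][120:270,200:400],(400,300))]),np.hstack([cv2.resize(a[2][210:360,280:480],(400,300)),np.zeros((300,400,3),np.uint8)])]))
E
```

```text
17.4 [ 0.56342541 -0.14434132  0.15061225] [0.21312778 0.9770117  0.00346671 0.00356035] 0.022514207883891028 [13.64598084 17.09525481 -3.02728995] [ 4.51810843 -3.63102917 -0.01362996]
```

View pics/p3.png

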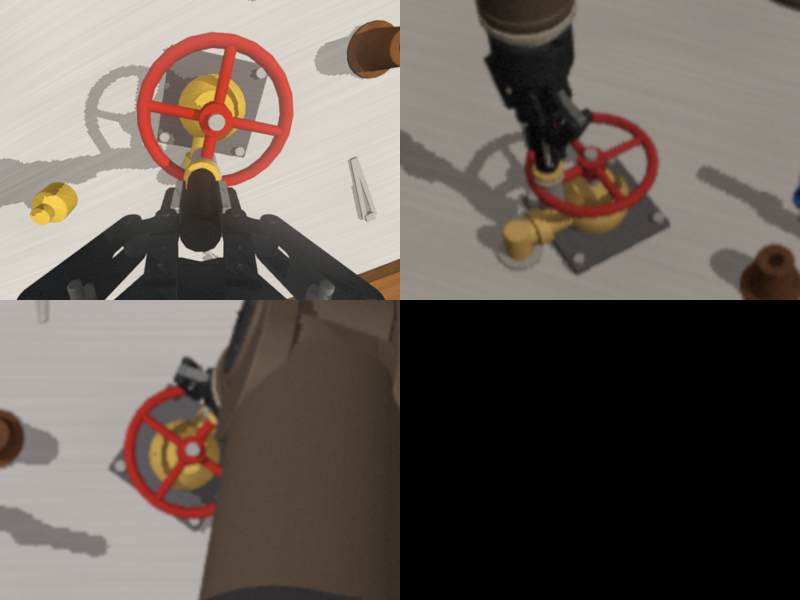

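The top and wrist views show the handle seated, with the wheel blocked at 22 N, so it is closed. I'll record the spoke phase as the reference and generate the two-turn rows.

```bash
cat > phase.py <<'E'
from h import *
from scipy.optimize import least_squares
def phase(f):
    """wheel centre and spoke phase (deg mod 90) from one frame"""
    P=cloud(f); z=P[...,2]; im=f["frame"].astype(int)
    red=(im[...,2]>90)&(im[...,1]<.45*im[...,2])&(im[...,0]<.45*im[...,2])&(z>.07)&(z<.115)&(np.hypot(P[...,0]-.5265,P[...,1]+.1117)<.09)
    Q=P[red][:,:2]; c=np.array([.5265,-.1117])
    for _ in range(4):
        q=np.hypot(*(Q-c).T); S=Q[(q>.056)&(q<.076)]
        q=least_squares(lambda q:np.hypot(S[:,0]-q[0],S[:,1]-q[1])-q[2],[*c,.065],loss='soft_l1',f_scale=.002).x; c=q[:2]
    d=Q-c; rr=np.hypot(*d.T); s=(rr>.02)&(rr<.05); D=d[s]
    def res(p):  # distance to the nearest spoke line; p: angle, centre
        e=D-p[1:3]; th=np.arctan2(e[:,1],e[:,0])-p[0]; th=(th+np.pi/4)%(np.pi/2)-np.pi/4
        return np.hypot(*e.T)*np.sin(th)
    best=min((least_squares(res,[a,0,0],loss='soft_l1',f_scale=.002) for a in np.radians(range(0,90,15))),key=lambda o:o.cost)
    return np.degrees(best.x[0])%90, best.x[1:]+c, s.sum(), q
E
python3 - <<'E'
from phase import *
for n in ["wrist3","scene3","top3","wrist2","scene2","scene0","top0"]:
    print(n,phase(dict(np.load(n+".npz"))))
E
python3 arc.py .5589 -.1501 310.2 12
```

```text
wrist3 (np.float64(54.072006780557544), array([ 0.52456816, -0.11151209]), np.int64(3398), array([ 0.52496889, -0.1108801 ,  0.06264668]))
scene3 (np.float64(54.84710661378674), array([ 0.52911863, -0.11229186]), np.int64(129), array([ 0.52956933, -0.11273438,  0.06351831]))
top3 (np.float64(54.11154575004461), array([ 0.52551769, -0.11259933]), np.int64(189), array([ 0.52534362, -0.11200531,  0.06275629]))
wrist2 (np.float64(43.879503519079755), array([ 0.52487834, -0.11030525]), np.int64(1613), array([ 0.52506994, -0.11003873,  0.06271307]))
scene2 (np.float64(44.131660160831956), array([ 0.52892483, -0.1125682 ]), np.int64(98), array([ 0.52946163, -0.11248508,  0.06338318]))
scene0 (np.float64(43.97512790418281), array([ 0.52882591, -0.11309927]), np.int64(141), array([ 0.52924158, -0.11236218,  0.0633578 ]))
top0 (np.float64(43.66154184064987), array([ 0.52514285, -0.11263353]), np.int64(207), array([ 0.52564907, -0.11230017,  0.06329145]))
a0 -49.84400037508071 r 0.05024261139709998
-37.8 [0.035, 0.039] [ 0.5659 -0.1423]
-25.8 [0.028, 0.044] [ 0.5715 -0.1335]
-13.8 [0.018, 0.049
[... 387 characters left out ...]
09] [ 0.5125 -0.0637]
118.2 [-0.048, -0.02] [ 0.5029 -0.0677]
130.2 [-0.043, -0.029] [ 0.4943 -0.0735]
142.2 [-0.036, -0.038] [ 0.4871 -0.0811]
154.2 [-0.028, -0.044] [ 0.4815 -0.0899]
166.2 [-0.018, -0.049] [ 0.4779 -0.0997]
178.2 [-0.007, -0.052] [ 0.4765 -0.1101]
190.2 [0.004, -0.052] [ 0.4773 -0.1205]
202.2 [0.015, -0.05] [ 0.4803 -0.1305]
214.2 [0.024, -0.046] [ 0.4851 -0.1397]
226.2 [0.034, -0.04] [ 0.4919 -0.1477]
238.2 [0.041, -0.032] [ 0.5001 -0.1541]
250.2 [0.047, -0.023] [ 0.5095 -0.1587]
262.2 [0.051, -0.013] [ 0.5197 -0.1613]
274.2 [0.052, -0.001] [ 0.5301 -0.1615]
286.2 [0.052, 0.009] [ 0.5405 -0.1597]
298.2 [0.048, 0.02] [ 0.5501 -0.1557]
310.2 [0.043, 0.029] [ 0.5587 -0.1499]
```

Call:
servo_tool(moves=[{"rotation": [0,0,0],"slide": [0.035,0.039,0],"gripper": 0},{"rotation": [0,0,0],"slide": [0.028,0.044,0],"gripper": 0},{"rotation": [0,0,0],"slide": [0.018,0.049,0],"gripper": 0},{"rotation": [0,0,0],"slide": [0.007,0.052,0],"gripper": 0},{"rotation": [0,0,0],"slide": [-0.004,0.052,0],"gripper": 0},{"rotation": [0,0,0],"slide": [-0.014,0.05,0],"gripper": 0},{"rotation": [0,0,0],"slide": [-0.025,0.046,0],"gripper": 0},{"rotation": [0,0,0],"slide": [-0.034,0.04,0],"gripper": 0},{"rotation": [0,0,0],"slide": [-0.041,0.032,0],"gripper": 0},{"rotation": [0,0,0],"slide": [-0.047,0.023,0],"gripper": 0}])

```text
time_s: 18.4
tcp_pos: [0.5434, -0.0662, 0.1503]
orientation: [0.216, 0.976, -0.001, 0.001]
wrist_force: [2.3, -5.7, 4.2]
gripper_width: 0.0232
grasp_force: 60.3
```

Call:
servo_tool(moves=[{"rotation": [0,0,0],"slide": [-0.051,0.01,0],"gripper": 0},{"rotation": [0,0,0],"slide": [-0.052,0.001,0],"gripper": 0},{"rotation": [0,0,0],"slide": [-0.052,-0.009,0],"gripper": 0},{"rotation": [0,0,0],"slide": [-0.048,-0.02,0],"gripper": 0},{"rotation": [0,0,0],"slide": [-0.043,-0.029,0],"gripper": 0},{"rotation": [0,0,0],"slide": [-0.036,-0.038,0],"gripper": 0},{"rotation": [0,0,0],"slide": [-0.028,-0.044,0],"gripper": 0},{"rotation": [0,0,0],"slide": [-0.018,-0.049,0],"gripper": 0},{"rotation": [0,0,0],"slide": [-0.007,-0.052,0],"gripper": 0},{"rotation": [0,0,0],"slide": [0.004,-0.052,0],"gripper": 0}])

```text
time_s: 19.4
tcp_pos: [0.477, -0.12, 0.1502]
orientation: [0.215, 0.977, 0.001, 0.0]
wrist_force: [2.5, 4.8, 6.9]
gripper_width: 0.0229
grasp_force: 60.3
```

Call:
servo_tool(moves=[{"rotation": [0,0,0],"slide": [0.015,-0.05,0],"gripper": 0},{"rotation": [0,0,0],"slide": [0.024,-0.046,0],"gripper": 0},{"rotation": [0,0,0],"slide": [0.034,-0.04,0],"gripper": 0},{"rotation": [0,0,0],"slide": [0.041,-0.032,0],"gripper": 0},{"rotation": [0,0,0],"slide": [0.047,-0.023,0],"gripper": 0},{"rotation": [0,0,0],"slide": [0.051,-0.013,0],"gripper": 0},{"rotation": [0,0,0],"slide": [0.052,-0.001,0],"gripper": 0},{"rotation": [0,0,0],"slide": [0.052,0.009,0],"gripper": 0},{"rotation": [0,0,0],"slide": [0.048,0.02,0],"gripper": 0},{"rotation": [0,0,0],"slide": [0.043,0.029,0],"gripper": 0}])

```text
time_s: 20.4
tcp_pos: [0.557, -0.1516, 0.1502]
orientation: [0.216, 0.976, -0.001, -0.001]
wrist_force: [-5.9, -2.5, 12.8]
gripper_width: 0.0226
grasp_force: 60.8
```

```bash
python3 - <<'E'
from phase import *
f=grab_frame("wrist"); s=bot.read_state(); print(s["tcp_pos"],s["wrist_force"],phase(f))
E
```

```text
[ 0.5587103  -0.14994505  0.15024006] [ 0.19048149 -2.14648488  8.98919255] (np.float64(36.27685032275315), array([ 0.52439176, -0.11166231]), np.int64(3327), array([ 0.52483622, -0.11096174,  0.0626916 ]))
```

One turn went well: the phase reads 342° at this point, with the handle leading by 3.9° of play. Next is the second turn.

Call:
servo_tool(moves=[{"rotation": [0,0,0],"slide": [0.036,0.039,0],"gripper": 0},{"rotation": [0,0,0],"slide": [0.028,0.044,0],"gripper": 0},{"rotation": [0,0,0],"slide": [0.018,0.049,0],"gripper": 0},{"rotation": [0,0,0],"slide": [0.007,0.052,0],"gripper": 0},{"rotation": [0,0,0],"slide": [-0.004,0.052,0],"gripper": 0},{"rotation": [0,0,0],"slide": [-0.014,0.05,0],"gripper": 0},{"rotation": [0,0,0],"slide": [-0.025,0.046,0],"gripper": 0},{"rotation": [0,0,0],"slide": [-0.034,0.04,0],"gripper": 0},{"rotation": [0,0,0],"slide": [-0.041,0.032,0],"gripper": 0},{"rotation": [0,0,0],"slide": [-0.047,0.023,0],"gripper": 0}])

```text
time_s: 21.45
tcp_pos: [0.543, -0.0662, 0.1503]
orientation: [0.216, 0.976, -0.001, 0.001]
wrist_force: [2.5, -5.4, 5.4]
gripper_width: 0.0226
grasp_force: 60.1
```

Call:
servo_tool(moves=[{"rotation": [0,0,0],"slide": [-0.051,0.012,0],"gripper": 0},{"rotation": [0,0,0],"slide": [-0.052,0.001,0],"gripper": 0},{"rotation": [0,0,0],"slide": [-0.052,-0.009,0],"gripper": 0},{"rotation": [0,0,0],"slide": [-0.048,-0.02,0],"gripper": 0},{"rotation": [0,0,0],"slide": [-0.043,-0.029,0],"gripper": 0},{"rotation": [0,0,0],"slide": [-0.036,-0.038,0],"gripper": 0},{"rotation": [0,0,0],"slide": [-0.028,-0.044,0],"gripper": 0},{"rotation": [0,0,0],"slide": [-0.018,-0.049,0],"gripper": 0},{"rotation": [0,0,0],"slide": [-0.007,-0.052,0],"gripper": 0},{"rotation": [0,0,0],"slide": [0.004,-0.052,0],"gripper": 0}])

```text
time_s: 22.45
tcp_pos: [0.4771, -0.12, 0.1503]
orientation: [0.215, 0.977, 0.001, 0.001]
wrist_force: [3.1, 4.6, 6.4]
gripper_width: 0.0228
grasp_force: 60.3
```

Call:
servo_tool(moves=[{"rotation": [0,0,0],"slide": [0.015,-0.05,0],"gripper": 0},{"rotation": [0,0,0],"slide": [0.024,-0.046,0],"gripper": 0},{"rotation": [0,0,0],"slide": [0.034,-0.04,0],"gripper": 0},{"rotation": [0,0,0],"slide": [0.041,-0.032,0],"gripper": 0},{"rotation": [0,0,0],"slide": [0.047,-0.023,0],"gripper": 0},{"rotation": [0,0,0],"slide": [0.051,-0.013,0],"gripper": 0},{"rotation": [0,0,0],"slide": [0.052,-0.001,0],"gripper": 0},{"rotation": [0,0,0],"slide": [0.052,0.009,0],"gripper": 0},{"rotation": [0,0,0],"slide": [0.048,0.02,0],"gripper": 0},{"rotation": [0,0,0],"slide": [0.043,0.029,0],"gripper": 0}])

```text
time_s: 23.45
tcp_pos: [0.557, -0.1516, 0.1502]
orientation: [0.216, 0.976, -0.001, -0.001]
wrist_force: [-6.2, -2.9, 12.3]
gripper_width: 0.0224
grasp_force: 60.8
```

```bash
python3 - <<'E'
from phase import *
for i in range(2): f=grab_frame("wrist"); s=bot.read_state(); print(s["tcp_pos"],s["wrist_force"],phase(f))
E
python3 arc.py .5587 -.1503 -35.5 2.4
```

```text
[ 0.55872931 -0.14993907  0.15024122] [ 0.07253925 -1.90276254  9.18723659] (np.float64(36.28443763735735), array([ 0.52439991, -0.11165655]), np.int64(3320), array([ 0.52483421, -0.11097684,  0.06268504]))
[ 0.55862908 -0.15003843  0.15024519] [1.23437119 0.48899255 7.85260827] (np.float64(39.397345757066404), array([ 0.52447964, -0.11161213]), np.int64(3343), array([ 0.52491669, -0.11095621,  0.06268956]))
a0 -50.16524104499575 r 0.050267285584164975
-47.7 [0.007, 0.008] [ 0.5601 -0.1487]
-45.3 [0.008, 0.007] [ 0.5617 -0.1473]
-42.8 [0.007, 0.008] [ 0.5631 -0.1457]
-40.4 [0.007, 0.008] [ 0.5645 -0.1441]
-37.9 [0.007, 0.008] [ 0.5659 -0.1425]
-35.5 [0.007, 0.009] [ 0.5673 -0.1407]
```

Call:
servo_tool(moves=[{"rotation": [0,0,0],"slide": [0.007,0.008,0],"gripper": 0},{"rotation": [0,0,0],"slide": [0.008,0.007,0],"gripper": 0},{"rotation": [0,0,0],"slide": [0.007,0.008,0],"gripper": 0},{"rotation": [0,0,0],"slide": [0.007,0.008,0],"gripper": 0},{"rotation": [0,0,0],"slide": [0.004,0.005,0],"gripper": 0},{"rotation": [0,0,0],"slide": [0,0,0],"gripper": 0},{"rotation": [0,0,0],"slide": [0,0,0],"gripper": 0},{"rotation": [0,0,0],"slide": [0,0,0],"gripper": 0},{"rotation": [0,0,0],"slide": [0,0,0],"gripper": 0},{"rotation": [0,0,0],"slide": [0,0,0],"gripper": 0}])

```text
time_s: 24.55
tcp_pos: [0.5639, -0.1444, 0.1502]
orientation: [0.216, 0.976, -0.0, -0.0]
wrist_force: [-2.2, -2.5, 8.8]
gripper_width: 0.0226
grasp_force: 60.5
```

```bash
python3 - <<'E'
from phase import *
for n in ["wrist","wrist","top"]: f=grab_frame(n); s=bot.read_state(); print(n,s["tcp_pos"],s["wrist_force"],phase(f)[:2])
E
```

```text
wrist [ 0.56395199 -0.14434107  0.15021249] [-1.44930283 -3.45082627  7.91803504] (np.float64(48.319688936553604), array([ 0.52460767, -0.11147805]))
wrist [ 0.56391689 -0.14435739  0.1502152 ] [-1.64807382 -3.14840096  7.94040605] (np.float64(48.28542467600863), array([ 0.52461099, -0.11150286]))
top [ 0.56393309 -0.14434882  0.15022317] [-1.39223602 -3.924539    8.29871908] (np.float64(48.60457871816921), array([ 0.52581939, -0.11257568]))
```

Call:
servo_tool(moves=[{"rotation": [0,0,0],"slide": [0.005,0.006,0],"gripper": 0},{"rotation": [0,0,0],"slide": [0.005,0.006,0],"gripper": 0},{"rotation": [0,0,0],"slide": [0.004,0.006,0],"gripper": 0},{"rotation": [0,0,0],"slide": [0,0,0],"gripper": 0},{"rotation": [0,0,0],"slide": [0,0,0],"gripper": 0},{"rotation": [0,0,0],"slide": [0,0,0],"gripper": 0},{"rotation": [0,0,0],"slide": [0,0,0],"gripper": 0},{"rotation": [0,0,0],"slide": [0,0,0],"gripper": 0},{"rotation": [0,0,0],"slide": [0,0,0],"gripper": 0},{"rotation": [0,0,0],"slide": [0,0,0],"gripper": 0}])

```text
time_s: 25.7
tcp_pos: [0.5668, -0.1408, 0.1503]
orientation: [0.216, 0.976, -0.0, -0.0]
wrist_force: [-1.6, -2.2, 7.9]
gripper_width: 0.0223
grasp_force: 60.5
```

```bash
python3 - <<'E'
from phase import *
for n in ["wrist","wrist","top","scene"]: f=grab_frame(n); s=bot.read_state(); print(n,s["tcp_pos"],s["wrist_force"],phase(f)[:2])
E
```

```text
wrist [ 0.56675292 -0.14077207  0.1502348 ] [-1.69888225 -3.87134695  7.35250574] (np.float64(53.53827503847482), array([ 0.52469417, -0.11141256]))
wrist [ 0.56676948 -0.14075437  0.15023022] [-0.26760768 -3.67509576  7.86296866] (np.float64(53.5754131252186), array([ 0.52469665, -0.11137637]))
top [ 0.56673559 -0.14077035  0.15022046] [-1.64470378 -2.88155793  8.09706347] (np.float64(53.86306843744066), array([ 0.52569158, -0.11258998]))
scene [ 0.56672274 -0.1407952   0.15021606] [-1.27596889 -3.22730818  8.85078736] (np.float64(54.648310897217414), array([ 0.52928779, -0.1125896 ]))
```

Call:
servo_tool(moves=[{"rotation": [0,0,0],"slide": [0.001,0.0015,0],"gripper": 0},{"rotation": [0,0,0],"slide": [0,0,0],"gripper": 0},{"rotation": [0,0,0],"slide": [0,0,0],"gripper": 0},{"rotation": [0,0,0],"slide": [0,0,0],"gripper": 0},{"rotation": [0,0,0],"slide": [0,0,0],"gripper": 0},{"rotation": [0,0,0],"slide": [0,0,0],"gripper": 0},{"rotation": [0,0,0],"slide": [0,0,0],"gripper": 0},{"rotation": [0,0,0],"slide": [0,0,0],"gripper": 0},{"rotation": [0,0,0],"slide": [0,0,0],"gripper": 0},{"rotation": [0,0,0],"slide": [0,0,0],"gripper": 0}])

```text
time_s: 26.9
tcp_pos: [0.5668, -0.1407, 0.1502]
orientation: [0.216, 0.976, -0.001, -0.0]
wrist_force: [-2.2, -4.0, 8.3]
gripper_width: 0.0225
grasp_force: 60.5
```

```bash
python3 - <<'E'
from phase import *
for n in ["wrist","top","scene"]:
    f=grab_frame(n); s=bot.read_state(); print(n,s["tcp_pos"],s["wrist_force"],phase(f)[:2])
    if n=="wrist": a=f["frame"]
cv2.imwrite("pics/p4.png",np.hstack([cv2.resize(a,(400,300)),cv2.resize(f["frame"][120:270,200:400],(400,300))]))
E
```

```text
wrist [ 0.56682361 -0.14065418  0.15020606] [-2.44817759 -4.36616877  8.44890715] (np.float64(53.67686700704245), array([ 0.52470693, -0.11137932]))
top [ 0.56683595 -0.14068075  0.15022875] [-2.07094515 -3.57307696  7.9429973 ] (np.float64(53.805428343166405), array([ 0.52559331, -0.11258201]))
scene [ 0.5667943  -0.14066955  0.15023043] [-1.02713477 -3.17935633  7.82968965] (np.float64(54.52482450907008), array([ 0.52939537, -0.11213016]))
```

View pics/p4.png

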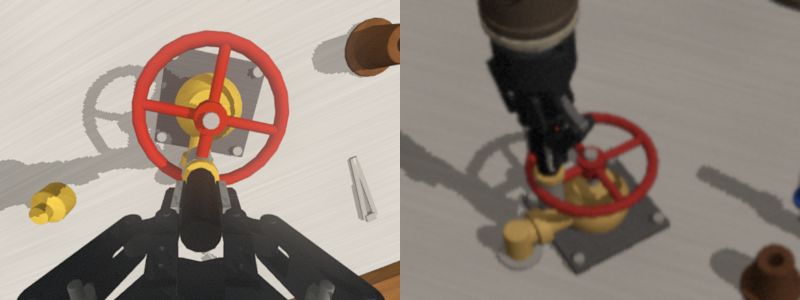

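The handle is seated and gripped, with the collar on the socket at about (203,165) on the left and (550,175) on the right. The wheel is about 0.35° short of exactly two turns, so I'll give it one last small nudge.

Call:
servo_tool(moves=[{"rotation": [0,0,0],"slide": [0.001,0.002,0],"gripper": 0},{"rotation": [0,0,0],"slide": [0,0,0],"gripper": 0},{"rotation": [0,0,0],"slide": [0,0,0],"gripper": 0},{"rotation": [0,0,0],"slide": [0,0,0],"gripper": 0},{"rotation": [0,0,0],"slide": [0,0,0],"gripper": 0},{"rotation": [0,0,0],"slide": [0,0,0],"gripper": 0},{"rotation": [0,0,0],"slide": [0,0,0],"gripper": 0},{"rotation": [0,0,0],"slide": [0,0,0],"gripper": 0},{"rotation": [0,0,0],"slide": [0,0,0],"gripper": 0},{"rotation": [0,0,0],"slide": [0,0,0],"gripper": 0}])

```text
time_s: 28.05
tcp_pos: [0.567, -0.1404, 0.1502]
orientation: [0.216, 0.976, -0.001, -0.0]
wrist_force: [-2.0, -3.9, 8.6]
gripper_width: 0.0226
grasp_force: 60.5
```

```bash
python3 - <<'E'
from phase import *
d=[]
for n,ref in (("wrist",54.07),("top",54.11),("scene",54.85)):
    p=phase(grab_frame(n))[0]; d.append(p-ref)
s=bot.read_state(); print(d,s["tcp_pos"],s["wrist_force"],s["time_s"])
if abs(np.mean(d))<.6: print(job.close_job())
E
```

```text
[np.float64(0.03904555290277756), np.float64(0.12633222778818975), np.float64(0.08647511200880587)] [ 0.56704799 -0.14036094  0.15023505] [-1.61286868 -3.4989067   8.36686427] 28.2
the job is handed in; nothing more can be done
None
```

The job is handed in at 28 s: the wheel was closed against its stop, then backed off two full turns anticlockwise (within about 0.1° by three cameras), with the handle still seated in the socket and gripped.

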